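Weigh a part-used filament spool on the sprung hook and print its label

TASK

Weigh the narrow spool that stands in its cradle: hang it by its centre hole on the scale's sprung hook, between the lip and the collar, lowering it with the dipping hook until the hook alone carries it, so that the hook neither drops, springs back nor gets pushed to its stop when you let go. Once you have let go and the hook has stopped moving, press the label printer's button fully and let it come back up, leaving the spool hanging still. Handle the scale gently, and leave the wide spool and everything else where it is.

Things in the scene. Friction and masses are not known exactly. Their poses are not given: they have to be found in the camera images.
- spool_centre (a point): Centre of the narrow spool: card flanges 136 mm across, 4 mm thick; white winding 108 mm across; 44 mm wide; hole 50 mm right through. x is its axis, level at the start, z up; rim top 68 mm above. Stands on the rods of a low cradle, lifts straight up; grip it across its 44 mm width at the rim's top, which is clear on both sides. Mass unknown, 0.2 to 0.7 kg.
- hook_seat (a point): Middle of the upper face of the hook's level arm, a flat bar 16 mm wide (y), 8 mm thick, about 200 mm above the table unloaded. -x points to its free end, +x to the sprung stem. Lip at x -28 to -34 mm and collar at +28 to +34 mm rise 12 mm above the bar; nothing else of the hook is higher than the bar. Free space in front of the lip. A hung spool's centre is 24 mm below this point.
- hook (a joint): How far the hook has dipped, in m: 0 unloaded, stop at 0.085. It sinks straight down about 10 mm for every newton put on it (the first 0.2 N do nothing), and bobs for a second or two after a change of load. The weight of a spool sinks it 17 to 67 mm. The scale is delicate: its hook should never move faster than 80 mm/s, so less than about half a newton may be left to jump when letting go.
- scale: The scale that carries the hook, fixed; origin on the table below hook_seat, same axes. Base plate 170 x 100 x 16 mm (x -60 to +110 mm); white housing at x +42 to +86 mm, 99 mm high, into which the hook's stem (x +56 mm) sinks; graduated plate at x +88, y +30 mm, 20 mm wide, 173 mm high.
- print_button_top (a point): Middle of the top face of the round white button, 26 mm in diameter, in a black collar on top of the grey label printer (a box 120 x 100 x 65 mm). The top face is about 83 mm above the table; z is up, pressed straight down.
- print_button (a joint): Travel of the button in m: 0 up, 0.006 fully down, sprung, 5 N to press fully; it counts as pressed beyond 0.004.
- wide_spool_centre (a point): Centre of the other, larger spool (150 mm in diameter, 60 mm wide) that stands in the other cradle, its x axis being its axis; its top is about 165 mm above the table. Leave it.
- flat_spool: Bystander: spool with black winding lying flat at the back, 136 mm in diameter, 44 mm high; origin at its underside. Leave it.
- carton: Bystander: brown carton 100 x 150 x 70 mm at the back; origin at its underside. Leave it.
- tub: Bystander: tub with a white lid, 70 mm in diameter, 100 mm high; origin at its underside. Leave it.
- tape_roll: Bystander: clear roll of tape lying flat, 90 mm in diameter, 25 mm high; origin at its underside. Leave it.
- screwdriver: Bystander: screwdriver lying on the table nearest the robot; origin at its underside. Leave it.

How it is judged:
On the way, in this order (a step that is already met when the one before it is completed fails the run):
1. the narrow spool is lifted out of its cradle (distance of spool_centre from where it was at the start of the episode above 0.06 m), for 0.1 s.
2. the spool hangs on the hook, let go, and the hook has come to rest under it (value of joint hook above 0.012 m and velocity of joint hook between -0.012 and 0.012 m/s and horizontal distance between spool_centre and hook_seat below 0.02 m and contact force between the fingers and spool below 0.05 N), for 0.5 s.
3. the print button is pressed (value of joint print_button above 0.004 m), for 0.05 s.
At the end, for the whole second after the job is handed in: The narrow spool hangs still on the seat: centre within 12 mm along and 15 mm across the arm, 17 to 30 mm below the bar's top, axis within 0.2 rad of the arm; hook dipped 12 to 75 mm, slower than 20 mm/s, spool slower than 40 mm/s; button back up (within 1.5 mm) (x of spool_centre in the frame of hook_seat between -0.012 and 0.012 m and y of spool_centre in the frame of hook_seat between -0.015 and 0.015 m and z of spool_centre in the frame of hook_seat between -0.03 and -0.017 m and angle between the x axis of spool_centre and the x axis of hook_seat, either way round below 0.2 rad and value of joint hook between 0.012 and 0.075 m and velocity of joint hook between -0.02 and 0.02 m/s and linear speed of spool below 0.04 m/s and value of joint print_button below 0.0015 m); the robot touches nothing.
It fails at once if the hook is dropped onto, let spring or jerked (moves faster than 0.08 m/s) (velocity of joint hook above 0.08 m/s or velocity of joint hook below -0.08 m/s).
It fails at once if the hook is pushed to its stop (dips beyond 80 mm) (value of joint hook above 0.08 m).
It fails at once if the spool is forced against the hook with more than 12 N (contact force between spool and hook above 12 N).
It fails at once if the button is pressed before the spool hangs free and the hook has stopped moving (value of joint print_button above 0.003 m and (velocity of joint hook above 0.02 m/s or velocity of joint hook below -0.02 m/s or value of joint hook below 0.012 m or contact force between the fingers and spool above 0.2 N)).
It fails at once if the wide spool or another bystander is shifted by more than 30 mm (distance of any of wide_spool_centre, flat_spool, carton, tub, tape_roll, screwdriver from where it was at the start of the episode above 0.03 m).
It also fails if it takes over 64 s, if anything falls off the work surface, if the arm or the gripper's body presses on something with over 40 N, if the wrist force passes 120 N, or if a joint passes its speed limit or range.

ROBOT

A 6-joint arm with a two-finger parallel gripper is mounted at the origin on the work surface. World frame = base frame: x ahead of the robot, y to its left, z up, the work surface at z = 0. Lengths are in m, angles in rad, forces in N, time in s.
With the tool pointing down it reaches from about 0.375 to 0.75 m from the base axis. Payload 9 kg.
Tool frame: the origin (TCP) lies on the centre line of the jaws, within the pads' length; the fingertips stand 22 mm ahead of it and the grasp point (between the pads) lies 3 mm ahead of it (finger_overhang is the distance from the TCP to the fingertips, in m); z points along the fingers, y is the line along which they close (so a half turn about z gives the same grasp; the last joint's range is limited). The gripper opens to 85 mm and grips with 20 to 120 N. Pads are 22 mm wide; open, the fingers measure 114 mm over their backs; the gripper's body (76 mm by 85 mm) begins 54 mm behind the grasp point. The pads swing forward as they close: fully open they stand 13 mm farther back than shut.
Start: joints at [0.891, 0.104, 0.097, 1.564, 0, 1.353], TCP at [0.267, 0.537, 0.253] pointing down, gripper open.
Joint ranges: [-2.99, 2.99], [-0.84, 1.86], [-1.1, 1.16], [-1.84, 2.11], [-1.51, 1.56], [-3.14, 3.14]. Speed limits (rad/s): [2.22, 2.22, 2.57, 3.14, 3.14, 3.14].

INTERFACE

Orientations are given as a 3x3 rotation matrix whose columns are the frame's x, y, z axes.
In Python, from cell import * gives the robot as it stands. The module is installed in compiled form; this text tells all that it offers.
- The arm moves only by the shell command python3 -m jog 'ROWS' [FORCE]. ROWS is JSON, a list of rows, each an object with "angular": the turn, a rotation vector about the tool's x, y, z in rad, a list of three; "offset": the shift along the tool's x, y, z in mm, a list of three; "grip": the opening in per cent of the stroke, from 0 (shut) to 100 (fully open). A call has exactly 10 rows; each row shifts and turns the commanded pose from where the row before left it, along the tool's axes as they then stand; what a row does not reach is not made up. A row lasts 1/12 s, in which the tool goes at most 41.7 mm and 7.16 degrees, less where a joint would pass 70% of its speed; a pose out of reach is approached as far as the arm can. A call with a gripper value outside its range is refused whole. The fingers move at their own pace and stop on an object; FORCE is the grip in N (left out, the last holds). Time passes only in rows, so rows that do not move let the fingers close, or fill a call up. It gives the time, the measured TCP pose, the force, the opening and the grip force at its end, in the units of the state.
- get_obs(): the state, without advancing time (a new reading comes with each control period).
- grab_frame(name): name is "scene" or "top" or "wrist"; returns a dict with "frame" (480x640x3 uint8, red, green, blue), "z_map" (480x640 float32, m along the optical axis (not along the pixel's ray), 0 where there is no reading), "fx", "fy", "cx", "cy" (pixels), "cam_to_world" (4x4, takes a point from camera to world coordinates). Camera axes: x right, y up, looking along -z (the intrinsics and any distortion apply to the point x, -y, -z); pixel columns grow to the right and rows downward; lengths in m; the calibration is good to about 2 mm. A picture is of the moment at which its call begins.
- job_done(): hands the job in; it is judged then, once.
Trained networks look in the newest picture that a camera, given by its name, has taken for a name from the list of things; names that differ only in an ending like _2 or _b are one class to them, and where a whole thing is asked for, a point or a joint stands for the part that bears it (a point fixed in the world has none). Each returns a list of dicts, best first, with "confidence" (0 to 1); they miss things now and then, are a little off and sometimes report something else, mostly with a low value. They report only what shows in the picture. A call takes as long as a camera call.
- find_in(camera, name): "bbox" ([left, top, width, height] in pixels, round what is visible of it).
- place_of(camera, name): "xy" ([column, row] in pixels: a listed point, or the origin of a listed thing).
The state is a dict: "time_s": time; "joint_positions": joint angles; "joint_velocities": joint speeds; "tau": joint torques, N m; "position": TCP position; "orientation": TCP orientation; "force": force on the tool from outside, world axes, zero at the start; "torque": the same for the moment, N m; "grip_width": finger opening in m; "finger_force": force on a finger pad.
Only numpy, scipy, OpenCV 4.12 (cv2) and the standard library are available. Lean on these libraries where they do the work, as an engineer would, in place of code of your own. Each camera call takes 0.05 s, during which the arm holds its last target. There are 200 camera calls.

## Working session

There is one attempt and no reset: what is moved stays moved. The work goes in short steps, Python scripts to look and compute and a shell command to move; the robot and the scene stay as the last step left them, time stands still between calls to the robot, and variables do not carry over. Pictures are saved under pics/ and viewed, at most 10 in all, crops included, and the job is handed in when it is done.

```bash
mkdir -p pics; cat > h.py <<'E'
from cell import *
import numpy as np, cv2
def world(f,u,v,z=None):
    if z is None:
        p=f["z_map"][int(v)-1:int(v)+2,int(u)-1:int(u)+2]; z=float(np.median(p))
    c=np.array([(u-f["cx"])/f["fx"]*z,-(v-f["cy"])/f["fy"]*z,-z,1]); return (f["cam_to_world"]@c)[:3]
def ray(f,u,v,h):
    o=f["cam_to_world"][:3,3]; d=world(f,u,v,1.0)-o; return o+d*(h-o[2])/d[2]
def cloud(f):
    z=f["z_map"]; v,u=np.mgrid[:480,:640]
    c=np.stack([(u-f["cx"])/f["fx"]*z,-(v-f["cy"])/f["fy"]*z,-z],-1)
    return c@f["cam_to_world"][:3,:3].T+f["cam_to_world"][:3,3]
def save(f,n): cv2.imwrite("pics/"+n,f["frame"][...,::-1])
E
python3 - <<'E'
from h import *
np.set_printoptions(precision=3,suppress=True)
H=dict(spool_centre=.09,hook_seat=.2,print_button_top=.083,wide_spool_centre=.09)
for c in("scene","top"):
    f=grab_frame(c); save(f,c+"0.png"); np.savez(c+"0.npz",**f); print(c,f["cam_to_world"][:3,3])
    for n in["spool_centre","hook_seat","print_button_top","wide_spool_centre","scale","tub","carton","flat_spool","tape_roll"]:
        for r in place_of(c,n)[:2]:
            u,v=r["xy"]; print(n,round(r["confidence"],2),np.round(r["xy"]),world(f,u,v),ray(f,u,v,H.get(n,0)))
o=get_obs();print(o["position"],o["orientation"],o["force"],o["grip_width"],o["time_s"])
E
```

```text
scene [0.994 0.213 0.853]
spool_centre 0.73 [200. 185.] [ 0.541 -0.342  0.115] [ 0.526 -0.361  0.09 ]
hook_seat 0.79 [474. 296.] [0.549 0.213 0.2  ] [0.549 0.213 0.2  ]
print_button_top 0.64 [368. 249.] [0.482 0.007 0.085] [0.48  0.006 0.083]
wide_spool_centre 0.79 [268. 245.] [ 0.609 -0.126  0.152] [ 0.576 -0.156  0.09 ]
wide_spool_centre 0.59 [295. 187.] [ 0.361 -0.242  0.   ] [ 0.427 -0.194  0.09 ]
scale 0.7 [446. 353.] [0.619 0.214 0.127] [0.553 0.214 0.   ]
tub 0.72 [234. 364.] [ 0.791 -0.073  0.07 ] [ 0.772 -0.099  0.   ]
carton 0.72 [177. 310.] [ 0.763 -0.221  0.068] [ 0.743 -0.258  0.   ]
flat_spool 0.96 [324. 427.] [ 0.78   0.094 -0.001] [0.78  0.094 0.   ]
tape_roll 0.89 [441. 254.] [ 0.353  0.116 -0.001] [0.354 0.116 0.   ]
top [ 0.416 -0.05   1.259]
spool_centre 0.68 [462. 276.] [ 0.515 -0.353  0.135] [ 0.519 -0.365  0.09 ]
hook_seat 0.79 [172. 242.] [0.557 0.211 0.201] [0.557 0.212 0.2  ]
print_button_top 0.52 [278. 286.] [0.487 0.015 0.087] [0.487 0.015 0.083]
wide_spool_centre 0.71 [360. 244.] [ 0.571 -0.146  0.161] [ 0.581 -0.152  0.09 ]
tub 0.71 [334. 167.] [ 0.741 -0.094  0.1  ] [ 0.769 -0.098  0.   ]
carton 0.71 [400. 182.] [ 0.719 -0.24   0.073] [ 0.737 -0.252  0.   ]
flat_spool 0.84 [252. 162.] [0.775 0.09  0.001] [0.775 0.09  0.   ]
tape_roll 0.69 [398. 353.] [ 0.354 -0.245  0.021] [ 0.353 -0.248  0.   ]
tape_roll 0.57 [233. 346.] [0.358 0.113 0.001] [0.358 0.113 0.   ]
[0.267 0.537 0.253] [[-0.895  0.446  0.   ]
 [ 0.446  0.895  0.   ]
 [-0.     0.    -1.   ]] [0.507 0.77  0.121] 0.08539340822964099 1.0
```

View pics/scene0.png

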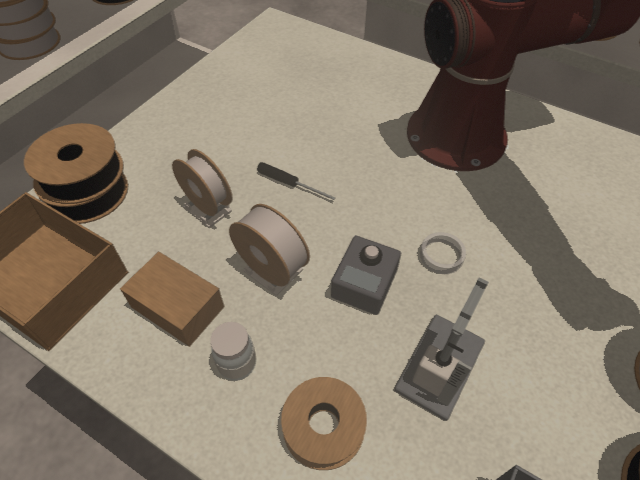

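View pics/top0.png

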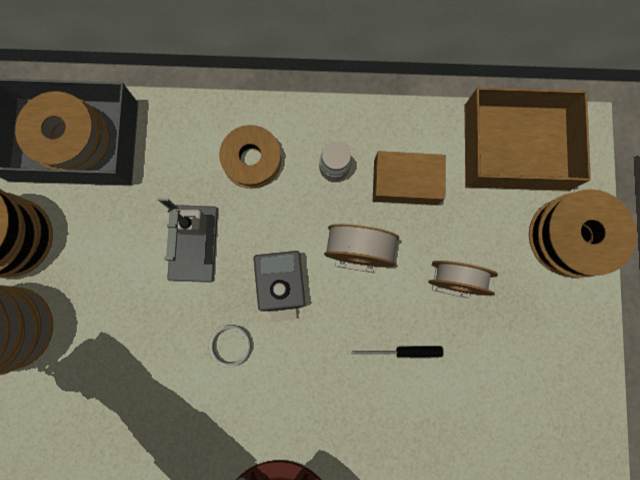

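The scene shows the narrow spool near (200,185), the wide one near (268,245), the printer button near (370,250) and the hook bar from (482,285) to (450,350). In the top view, the hook is near (172,242) and the narrow spool near (462,276). Next I'll get the axes from the point clouds.

```bash
python3 - <<'E'
from h import *
np.set_printoptions(precision=4,suppress=True)
for c in("scene","top"):
    f=dict(np.load(c+"0.npz")); P=cloud(f).reshape(-1,3)
    def reg(x0,x1,y0,y1,z0,z1): return P[(P[:,0]>x0)&(P[:,0]<x1)&(P[:,1]>y0)&(P[:,1]<y1)&(P[:,2]>z0)&(P[:,2]<z1)]
    for nm,b in dict(spool=(.44,.6,-.46,-.26,.03,.3),spooltop=(.44,.6,-.46,-.26,.125,.3),wide=(.49,.68,-.25,-.05,.02,.3),bar=(.49,.65,.16,.27,.19,.206),lips=(.49,.65,.16,.27,.207,.23),button=(.45,.53,-.03,.05,.079,.095),plate=(.6,.7,.2,.3,.12,.19)).items():
        q=reg(*b)
        if len(q)<4: print(c,nm,len(q));continue
        r=cv2.minAreaRect(q[:,:2].astype(np.float32)); 
        print(c,nm,len(q),"mean",q.mean(0),"min",q.min(0),"max",q.max(0),"rect",np.round(r[0],3),np.round(r[1],3),round(r[2],1))
    # spool pts flange vs winding: brown mask
    im=f["frame"].reshape(-1,3).astype(int); br=(im[:,0]-im[:,2]>35)
    q=P[br&(P[:,0]>.44)&(P[:,0]<.6)&(P[:,1]>-.46)&(P[:,1]<-.26)&(P[:,2]>.05)]
    for s,m in(("near",q[:,0]<.52),("far",q[:,0]>=.52)):
        k=q[m]
        if len(k)>5: print(c,s,len(k),k.mean(0),"slope dx/dy",np.polyfit(k[:,1],k[:,0],1), "zmax",k[:,2].max(),k[k[:,2]>.13].mean(0))
E
```

```text
scene spool 2345 mean [ 0.5228 -0.3549  0.1027] min [ 0.483  -0.4376  0.03  ] max [ 0.5487 -0.2962  0.153 ] rect [ 0.515 -0.367] [0.137 0.047] 79.8
scene spooltop 796 mean [ 0.5157 -0.3608  0.1361] min [ 0.4859 -0.4199  0.125 ] max [ 0.5459 -0.3107  0.153 ] rect [ 0.515 -0.366] [0.104 0.046] 79.9
scene wide 4273 mean [ 0.5882 -0.1411  0.1177] min [ 0.5369 -0.2333  0.02  ] max [ 0.6166 -0.0761  0.1666] rect [ 0.578 -0.155] [0.151 0.07 ] 82.4
scene bar 587 mean [0.5741 0.2141 0.1994] min [0.526  0.2057 0.1904] max [0.6198 0.222  0.2058] rect [0.573 0.214] [0.016 0.094] 89.7
scene lips 113 mean [0.5565 0.214  0.2108] min [0.5205 0.2063 0.207 ] max [0.5911 0.2219 0.2145] rect [0.556 0.214] [0.015 0.071] 89.7
scene button 144 mean [0.4828 0.0142 0.0852] min [ 0.4672 -0.0001  0.079 ] max [0.498 0.029 0.089] rect [0.485 0.012] [0.024 0.032] 48.1
scene plate 515 mean [0.6328 0.2301 0.1542] min [0.6119 0.2067 0.12  ] max [0.6484 0.2533 0.1899] rect [0.63 0.23] [0.058 0.018] 44.1
scene near 111 [ 0.4993 -0.3385  0.1362] slope dx/dy [0.1902 0.5637] zmax 0.151655489542467 [ 0.4971 -0.3501  0.143
[... 630 characters left out ...]
x [0.6179 0.222  0.206 ] rect [0.57  0.213] [0.018 0.096] 89.5
top lips 69 mean [0.5563 0.2124 0.2118] min [0.5219 0.2048 0.207 ] max [0.5896 0.2212 0.2159] rect [0.556 0.213] [0.068 0.016] 0.1
top button 163 mean [0.4807 0.0119 0.0849] min [ 0.4608 -0.0079  0.079 ] max [0.4984 0.0316 0.0926] rect [0.481 0.011] [0.035 0.035] 35.2
top plate 149 mean [0.6291 0.2271 0.1529] min [0.6047 0.2046 0.1211] max [0.647  0.2528 0.1824] rect [0.628 0.227] [0.058 0.017] 44.0
top near 238 [ 0.4963 -0.3593  0.1175] slope dx/dy [0.1878 0.5637] zmax 0.15414815972130902 [ 0.4957 -0.362   0.1438]
top far 131 [ 0.5362 -0.3621  0.1388] slope dx/dy [0.1901 0.6051] zmax 0.15451739712455748 [ 0.5346 -0.3708  0.1443]
```

```bash
R='{"angular":[0,0,0.12],"offset":[0,0,0],"grip":100}'; python3 -m jog '[{"angular":[0,0,0.12],"offset":[0,0,0],"grip":100},{"angular":[0,0,0.12],"offset":[0,0,0],"grip":100},{"angular":[0,0,0.12],"offset":[0,0,0],"grip":100},{"angular":[0,0,0.12],"offset":[0,0,0],"grip":100},{"angular":[0,0,0.12],"offset":[0,0,0],"grip":100},{"angular":[0,0,0.12],"offset":[0,0,0],"grip":100},{"angular":[0,0,0.12],"offset":[0,0,0],"grip":100},{"angular":[0,0,0.12],"offset":[0,0,0],"grip":100},{"angular":[0,0,0.12],"offset":[0,0,0],"grip":100},{"angular":[0,0,0.095],"offset":[0,0,0],"grip":100}]' 30
python3 -m jog '[{"angular":[0,0,0],"offset":[-32,16,0],"grip":100},{"angular":[0,0,0],"offset":[-32,16,0],"grip":100},{"angular":[0,0,0],"offset":[-32,16,0],"grip":100},{"angular":[0,0,0],"offset":[-32,16,0],"grip":100},{"angular":[0,0,0],"offset":[-32,16,0],"grip":100},{"angular":[0,0,0],"offset":[-32,16,0],"grip":100},{"angular":[0,0,0],"offset":[-32,16,0],"grip":100},{"angular":[0,0,0],"offset":[-32,16,0],"grip":100},{"angular":[0,0,0],"offset":[-32,16,0],"grip":100},{"angular":[0,0,0],"offset":[-32,16,0],"grip":100}]'
python3 -m jog '[{"angular":[0,0,0],"offset":[-32,16,0],"grip":100},{"angular":[0,0,0],"offset":[-32,16,0],"grip":100},{"angular":[0,0,0],"offset":[-32,16,0],"grip":100},{"angular":[0,0,0],"offset":[-32,16,0],"grip":100},{"angular":[0,0,0],"offset":[-32,16,0],"grip":100},{"angular":[0,0,0],"offset":[-32,16,0],"grip":100},{"angular":[0,0,0],"offset":[-32,16,0],"grip":100},{"angular":[0,0,0],"offset":[-32,16,0],"grip":100},{"angular":[0,0,0],"offset":[-32,16,0],"grip":100},{"angular":[0,0,0],"offset":[-32,16,0],"grip":100}]'
```

```text
time_s: 1.83
position: [0.2673, 0.5372, 0.2533]
orientation: [[0.072, 0.997, 0.0], [0.997, -0.072, 0.0], [0.0, 0.0, -1.0]]
force: [0.5, 0.5, 0.3]
grip_width: 0.0852
finger_force: 0.0
time_s: 2.67
position: [0.4062, 0.2057, 0.2536]
orientation: [[0.066, 0.998, 0.001], [0.998, -0.066, 0.0], [0.0, 0.001, -1.0]]
force: [0.8, -0.4, -0.2]
grip_width: 0.0853
finger_force: 0.0
time_s: 3.5
position: [0.5448, -0.1244, 0.2534]
orientation: [[0.066, 0.998, 0.0], [0.998, -0.066, -0.0], [0.0, 0.0, -1.0]]
force: [1.0, 0.9, 0.2]
grip_width: 0.0855
finger_force: 0.0
```

```bash
python3 -m jog '[{"angular":[0,0,0],"offset":[-35,-2,0],"grip":100},{"angular":[0,0,0],"offset":[-35,-2,0],"grip":100},{"angular":[0,0,0],"offset":[-35,-2,0],"grip":100},{"angular":[0,0,0],"offset":[-35,-2,0],"grip":100},{"angular":[0,0,0],"offset":[-35,-2,0],"grip":100},{"angular":[0,0,0],"offset":[-35,-2,0],"grip":100},{"angular":[0,0,0],"offset":[-34,-2,0],"grip":100},{"angular":[0,0,0.061],"offset":[0,0,0],"grip":100},{"angular":[0,0,0.061],"offset":[0,0,0],"grip":100},{"angular":[0,0,0],"offset":[0,0,0],"grip":100}]'
python3 - <<'E'
from h import *
np.set_printoptions(precision=4,suppress=True)
f=grab_frame("wrist"); save(f,"w1.png"); P=cloud(f); im=f["frame"].astype(int)
o=get_obs(); T=o["position"]; print(T,np.array(o["orientation"]),f["cam_to_world"][:3,3])
q=P[(P[...,2]>.13)&(P[...,2]<.16)&(f["z_map"]>0)&(abs(P[...,0]-.515)<.06)&(abs(P[...,1]+.367)<.09)]
print(len(q)); r=cv2.minAreaRect(q[:,:2].astype(np.float32)); print(r,q[:,2].max(),q.mean(0))
F=[]
for i in range(6): grab_frame("wrist"); F.append(get_obs()["force"])
print(np.array(F))
E
```

```text
time_s: 4.33
position: [0.514, -0.3658, 0.253]
orientation: [[0.191, 0.982, -0.0], [0.982, -0.191, 0.0], [0.0, -0.0, -1.0]]
force: [0.2, -0.6, 0.4]
grip_width: 0.0855
finger_force: 0.0
[ 0.5142 -0.3653  0.2531] [[ 0.1864  0.9825 -0.0001]
 [ 0.9825 -0.1864  0.0003]
 [ 0.0002 -0.0001 -1.    ]] [ 0.5294 -0.2897  0.3737]
7255
((0.5155535340309143, -0.36864492297172546), (0.09917984157800674, 0.04411676526069641), 79.2919921875) 0.15278372961943062 [ 0.5163 -0.3654  0.1382]
[[ 1.0469  0.0892  0.5531]
 [-0.2008 -0.5415  0.2806]
 [-0.3205  0.1759 -0.0017]
 [ 0.4432  0.1894 -0.4854]
 [ 0.0818  0.7783 -0.2942]
 [ 0.0828 -0.4089  0.6379]]
```

View pics/w1.png

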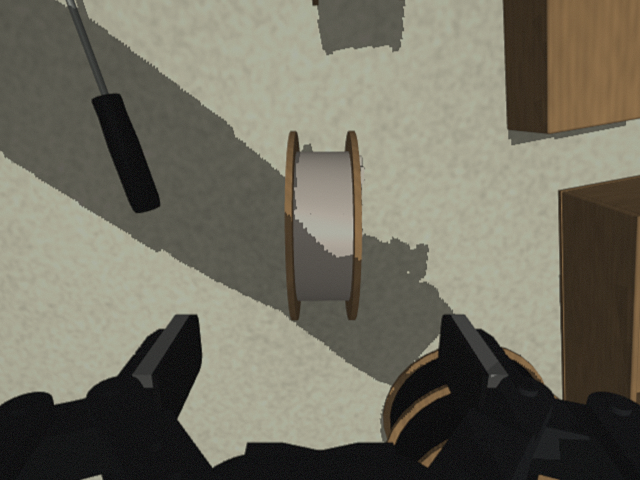

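```bash
python3 -m jog '[{"angular":[0,0,0],"offset":[-3,1,13],"grip":100},{"angular":[0,0,0],"offset":[0,0,13],"grip":100},{"angular":[0,0,0],"offset":[0,0,13],"grip":100},{"angular":[0,0,0],"offset":[0,0,13],"grip":100},{"angular":[0,0,0],"offset":[0,0,13],"grip":100},{"angular":[0,0,0],"offset":[0,0,13],"grip":100},{"angular":[0,0,0],"offset":[0,0,12],"grip":100},{"angular":[0,0,0],"offset":[0,0,12],"grip":100},{"angular":[0,0,0],"offset":[0,0,0],"grip":70},{"angular":[0,0,0],"offset":[0,0,0],"grip":60}]' 50
python3 -m jog '[{"angular":[0,0,0],"offset":[0,0,0],"grip":50},{"angular":[0,0,0],"offset":[0,0,0],"grip":40},{"angular":[0,0,0],"offset":[0,0,0],"grip":30},{"angular":[0,0,0],"offset":[0,0,0],"grip":30},{"angular":[0,0,0],"offset":[0,0,0],"grip":30},{"angular":[0,0,0],"offset":[0,0,0],"grip":30},{"angular":[0,0,0],"offset":[0,0,0],"grip":30},{"angular":[0,0,0],"offset":[0,0,0],"grip":30},{"angular":[0,0,0],"offset":[0,0,0],"grip":30},{"angular":[0,0,0],"offset":[0,0,0],"grip":30}]' 50
```

```text
time_s: 5.52
position: [0.5145, -0.3679, 0.1505]
orientation: [[0.187, 0.982, -0.001], [0.982, -0.187, 0.001], [0.001, -0.001, -1.0]]
force: [0.1, 0.3, 0.1]
grip_width: 0.0637
finger_force: 0.0
time_s: 6.35
position: [0.5154, -0.3687, 0.1525]
orientation: [[0.187, 0.982, 0.002], [0.982, -0.187, -0.001], [-0.001, 0.002, -1.0]]
force: [0.7, -0.7, 6.2]
grip_width: 0.0428
finger_force: 51.9
```

```bash
python3 -m jog '[{"angular":[0,0,0],"offset":[0,0,-4],"grip":30},{"angular":[0,0,0],"offset":[0,0,-8],"grip":30},{"angular":[0,0,0],"offset":[0,0,-14],"grip":30},{"angular":[0,0,0],"offset":[0,0,-18],"grip":30},{"angular":[0,0,0],"offset":[0,0,-18],"grip":30},{"angular":[0,0,0],"offset":[0,0,-18],"grip":30},{"angular":[0,0,0],"offset":[0,0,-18],"grip":30},{"angular":[0,0,0],"offset":[0,0,-14],"grip":30},{"angular":[0,0,0],"offset":[0,0,-8],"grip":30},{"angular":[0,0,0],"offset":[0,0,-4],"grip":30}]'
python3 -m jog '[{"angular":[0,0,-0.06],"offset":[0,-10,0],"grip":30},{"angular":[0,0,-0.06],"offset":[0,-20,0],"grip":30},{"angular":[0,0,-0.06],"offset":[0,-20,0],"grip":30},{"angular":[0,0,-0.01],"offset":[5,-20,0],"grip":30},{"angular":[0,0,0],"offset":[10,-5,0],"grip":30},{"angular":[0,0,0],"offset":[20,0,0],"grip":30},{"angular":[0,0,0],"offset":[30,0,0],"grip":30},{"angular":[0,0,0],"offset":[30,0,0],"grip":30},{"angular":[0,0,0],"offset":[30,0,0],"grip":30},{"angular":[0,0,0],"offset":[30,0,0],"grip":30}]'
python3 -m jog '[{"angular":[0,0,0],"offset":[30,0,0],"grip":30},{"angular":[0,0,0],"offset":[30,0,0],"grip":30},{"angular":[0,0,0],"offset":[30,0,0],"grip":30},{"angular":[0,0,0],"offset":[30,0,0],"grip":30},{"angular":[0,0,0],"offset":[30,0,0],"grip":30},{"angular":[0,0,0],"offset":[30,0,0],"grip":30},{"angular":[0,0,0],"offset":[30,0,0],"grip":30},{"angular":[0,0,0],"offset":[30,0,0],"grip":30},{"angular":[0,0,0],"offset":[30,0,0],"grip":30},{"angular":[0,0,0],"offset":[30,0,0],"grip":30}]'
```

```text
time_s: 7.18
position: [0.5149, -0.3684, 0.2765]
orientation: [[0.187, 0.982, 0.001], [0.982, -0.187, -0.001], [-0.001, 0.001, -1.0]]
force: [0.2, 0.1, -3.7]
grip_width: 0.0427
finger_force: 51.6
time_s: 8.02
position: [0.4393, -0.2058, 0.2743]
orientation: [[-0.001, 1.0, -0.001], [1.0, 0.001, 0.001], [0.001, -0.001, -1.0]]
force: [-0.0, 0.2, -3.6]
grip_width: 0.043
finger_force: 52.6
time_s: 8.85
position: [0.4386, 0.0942, 0.2746]
orientation: [[-0.002, 1.0, -0.001], [1.0, 0.002, 0.0], [0.0, -0.001, -1.0]]
force: [1.1, -0.1, -4.8]
grip_width: 0.0431
finger_force: 52.6
```

```bash
python3 -m jog '[{"angular":[0,0,0],"offset":[30,0,0],"grip":30},{"angular":[0,0,0],"offset":[30,0,0],"grip":30},{"angular":[0,0,0],"offset":[25,0,0],"grip":30},{"angular":[0,0,0],"offset":[18,0,0],"grip":30},{"angular":[0,0,0],"offset":[10,0,0],"grip":30},{"angular":[0,0,0],"offset":[5,0,0],"grip":30},{"angular":[0,0,0],"offset":[1,0,0],"grip":30},{"angular":[0,0,0],"offset":[0,0,0],"grip":30},{"angular":[0,0,0],"offset":[0,0,0],"grip":30},{"angular":[0,0,0],"offset":[0,0,0],"grip":30}]'
python3 - <<'E'
from h import *
np.set_printoptions(precision=4,suppress=True)
F=[]
for i in range(20):
    f=grab_frame("scene" if i%2 else "wrist"); F.append(get_obs()["force"])
    if i==0: save(f,"w2.png"); np.savez("w2.npz",**f)
    if i==1: save(f,"s2.png"); np.savez("s2.npz",**f)
F=np.array(F);print("force",F.mean(0),F.std(0)/20**.5)
T=get_obs()["position"];print(T,get_obs()["time_s"])
for c in("w2","s2"):
    f=dict(np.load(c+".npz")); P=cloud(f).reshape(-1,3); P=P[f["z_map"].ravel()>0]; 
    q=P[(abs(P[:,0]-T[0])<.034)&(abs(P[:,1]-T[1])<.085)&(P[:,2]>.1)&(P[:,2]<.30)]
    print(c,len(q),q.min(0),q.max(0),q.mean(0))
for n in("spool_centre","hook_seat"):
    f=dict(np.load("s2.npz"))
    for r in place_of("scene",n)[:1]: print(n,r,ray(f,*r["xy"],.2))
E
python3 - <<'E'
import cv2;a=cv2.imread('pics/s2.png')[180:400,360:600];cv2.imwrite('pics/s2c.png',cv2.resize(a,None,fx=2.7,fy=2.7))
E
```

```text
time_s: 9.68
position: [0.4393, 0.2109, 0.2753]
orientation: [[-0.001, 1.0, 0.0], [1.0, 0.001, -0.0], [-0.0, 0.0, -1.0]]
force: [0.2, 0.6, -3.3]
grip_width: 0.0428
finger_force: 52.5
force [-0.0009 -0.1302 -3.2084] [0.1227 0.0915 0.1048]
[0.4391 0.2117 0.2753] 10.6833
w2 37257 [0.4051 0.1425 0.1597] [0.4731 0.278  0.3   ] [0.4395 0.2262 0.2569]
s2 5227 [0.411  0.1439 0.1363] [0.4731 0.2794 0.2985] [0.4497 0.213  0.2161]
spool_centre {'xy': [500.3, 242.3], 'confidence': 0.68} [0.4323 0.2121 0.2   ]
hook_seat {'xy': [472.1, 297.8], 'confidence': 0.71} [0.5536 0.2117 0.2   ]
```

View pics/s2c.png

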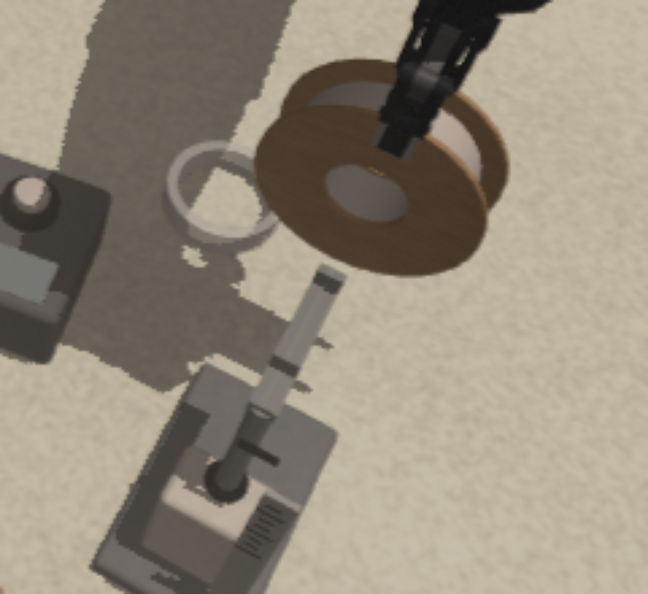

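```bash
python3 - <<'E'
from h import *
f=dict(np.load("s2.npz")); P=cloud(f).reshape(-1,3); im=f["frame"].reshape(-1,3).astype(int)
br=(im[:,0]-im[:,2]>25)&(f["z_map"].ravel()>0)
for a,b in((.455,.47),(.458,.466)):
    q=P[br&(P[:,0]>a)&(P[:,0]<b)&(abs(P[:,1]-.212)<.09)&(P[:,2]>.1)]
    c,r=cv2.minEnclosingCircle(q[:,1:].astype(np.float32)); print(len(q),c,r,q.min(0),q.max(0)); A=np.c_[q[:,1]-.21,q[:,2]-.2,np.ones(len(q))]; print(np.linalg.lstsq(A,q[:,0],rcond=None)[0])
E
```

```text
3386 (0.22763429582118988, 0.31046736240386963) 0.1750698834657669 [0.45510554 0.1438861  0.13628963] [0.46736141 0.2789512  0.48423503]
[-0.0022269  -0.00259852  0.46035114]
3289 (0.2266595959663391, 0.3100762963294983) 0.17456990480422974 [0.45800768 0.1438861  0.13628963] [0.46404424 0.2789512  0.48345297]
[-0.00210602 -0.00053279  0.46041437]
```

The crop shows the spool held level at (380,180), with its hole facing the lip at (330,280) and the arm running down to the collar at (285,365). It is about 1.5 mm off laterally, so I'll insert.

```bash
python3 -m jog '[{"angular":[0,0,0],"offset":[1.5,6,0],"grip":30},{"angular":[0,0,0],"offset":[0,12,0],"grip":30},{"angular":[0,0,0],"offset":[0,15,0],"grip":30},{"angular":[0,0,0],"offset":[0,16,0],"grip":30},{"angular":[0,0,0],"offset":[0,16,0],"grip":30},{"angular":[0,0,0],"offset":[0,16,0],"grip":30},{"angular":[0,0,0],"offset":[0,15,0],"grip":30},{"angular":[0,0,0],"offset":[0,12,0],"grip":30},{"angular":[0,0,0],"offset":[0,7,0],"grip":30},{"angular":[0,0,0],"offset":[0,2.5,0],"grip":30}]'
python3 - <<'E'
from h import *
np.set_printoptions(precision=4,suppress=True)
f=grab_frame("scene"); save(f,"s3.png"); P=cloud(f).reshape(-1,3); im=f["frame"].reshape(-1,3).astype(int)
o=get_obs();print(o["position"],o["force"])
br=(im[:,0]-im[:,2]>25)&(f["z_map"].ravel()>0)
q=P[br&(abs(P[:,0]-.578)<.004)&(abs(P[:,1]-.212)<.09)&(P[:,2]>.1)]
print(len(q),np.median(q[:,0]),q.min(0),q.max(0))
q=P[(P[:,0]>.582)&(P[:,0]<.6)&(abs(P[:,1]-.213)<.015)&(P[:,2]>.15)&(P[:,2]<.22)];print("collar",q.min(0),q.max(0))
a=f["frame"][180:400,360:600,::-1];cv2.imwrite('pics/s3c.png',cv2.resize(a,None,fx=2.5,fy=2.5))
E
```

```text
time_s: 11.62
position: [0.5575, 0.2133, 0.2747]
orientation: [[-0.002, 1.0, -0.0], [1.0, 0.002, -0.0], [-0.0, -0.0, -1.0]]
force: [0.5, 0.3, -4.0]
grip_width: 0.0426
finger_force: 52.6
[0.5572 0.2134 0.2748] [-0.929  -0.7215 -3.8447]
3199 0.5785648603927069 [0.574  0.1462 0.1366] [0.5816 0.282  0.489 ]
collar [0.5837 0.2062 0.1971] [0.6    0.2217 0.2139]
```

View pics/s3c.png

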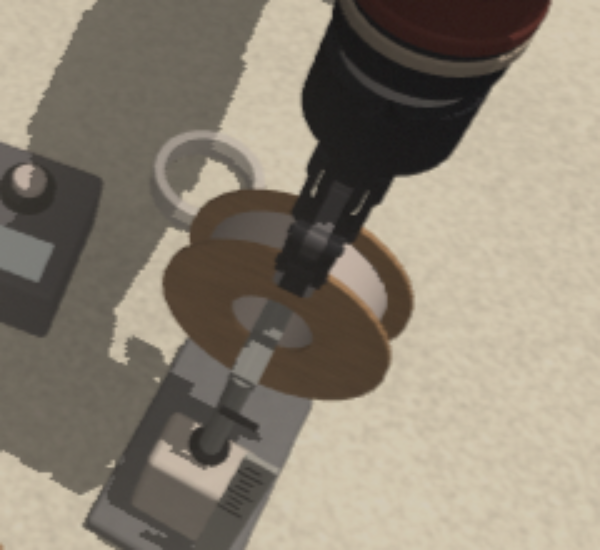

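```bash
python3 -m jog '[{"angular":[0,0,0],"offset":[0,0,2],"grip":30},{"angular":[0,0,0],"offset":[0,0,3],"grip":30},{"angular":[0,0,0],"offset":[0,0,3],"grip":30},{"angular":[0,0,0],"offset":[0,0,3],"grip":30},{"angular":[0,0,0],"offset":[0,0,3],"grip":30},{"angular":[0,0,0],"offset":[0,0,3],"grip":30},{"angular":[0,0,0],"offset":[0,0,2],"grip":30},{"angular":[0,0,0],"offset":[0,0,2],"grip":30},{"angular":[0,0,0],"offset":[0,0,2],"grip":30},{"angular":[0,0,0],"offset":[0,0,2],"grip":30}]'
python3 -m jog '[{"angular":[0,0,0],"offset":[0,0,2],"grip":30},{"angular":[0,0,0],"offset":[0,0,2],"grip":30},{"angular":[0,0,0],"offset":[0,0,2],"grip":30},{"angular":[0,0,0],"offset":[0,0,2],"grip":30},{"angular":[0,0,0],"offset":[0,0,2],"grip":30},{"angular":[0,0,0],"offset":[0,0,2],"grip":30},{"angular":[0,0,0],"offset":[0,0,2],"grip":30},{"angular":[0,0,0],"offset":[0,0,2],"grip":30},{"angular":[0,0,0],"offset":[0,0,2],"grip":30},{"angular":[0,0,0],"offset":[0,0,2],"grip":30}]'
cat > m.py <<'E'
from h import *
np.set_printoptions(precision=4,suppress=True)
F=[]
for i in range(20):
    f=grab_frame("scene"); F.append(get_obs()["force"])
F=np.array(F);print("force",F.mean(0),F.std(0)/20**.5)
P=cloud(f).reshape(-1,3)
q=P[(P[:,0]>.586)&(P[:,0]<.590)&(abs(P[:,1]-.213)<.009)&(P[:,2]>.08)&(P[:,2]<.225)]; print("collar top",np.sort(q[:,2])[-8:])
q=P[(P[:,0]>.595)&(P[:,0]<.606)&(abs(P[:,1]-.213)<.006)&(P[:,2]>.08)&(P[:,2]<.225)]; print("bar top",np.median(q[:,2]),len(q))
o=get_obs();print(o["position"],o["time_s"])
E
python3 m.py
```

```text
time_s: 12.5
position: [0.5566, 0.2134, 0.2502]
orientation: [[-0.002, 1.0, 0.0], [1.0, 0.002, 0.0], [0.0, 0.0, -1.0]]
force: [-0.0, 0.2, -3.8]
grip_width: 0.0433
finger_force: 52.6
time_s: 13.33
position: [0.5566, 0.2135, 0.2303]
orientation: [[-0.002, 1.0, 0.0], [1.0, 0.002, 0.0], [0.0, 0.0, -1.0]]
force: [-1.6, -0.8, -2.4]
grip_width: 0.0426
finger_force: 52.8
force [-0.0704  0.2252 -1.7489] [0.1303 0.1449 0.1285]
collar top [0.221  0.2219 0.2224 0.2227 0.2231 0.224  0.2243 0.2245]
bar top 0.1844869541651104 53
[0.5566 0.2135 0.2303] 14.3333
```

```bash
python3 -m jog '[{"angular":[0,0,0],"offset":[0,0,1],"grip":30},{"angular":[0,0,0],"offset":[0,0,2],"grip":30},{"angular":[0,0,0],"offset":[0,0,2],"grip":30},{"angular":[0,0,0],"offset":[0,0,2],"grip":30},{"angular":[0,0,0],"offset":[0,0,2],"grip":30},{"angular":[0,0,0],"offset":[0,0,2],"grip":30},{"angular":[0,0,0],"offset":[0,0,2],"grip":30},{"angular":[0,0,0],"offset":[0,0,1],"grip":30},{"angular":[0,0,0],"offset":[0,0,0],"grip":30},{"angular":[0,0,0],"offset":[0,0,0],"grip":30}]'
python3 m.py; python3 m.py
```

```text
time_s: 15.17
position: [0.5566, 0.2134, 0.2164]
orientation: [[-0.002, 1.0, 0.0], [1.0, 0.002, 0.0], [0.0, 0.0, -1.0]]
force: [0.2, 0.2, -0.9]
grip_width: 0.0431
finger_force: 52.9
force [-0.001  -0.138  -0.2742] [0.1201 0.0984 0.0838]
collar top [0.2076 0.2077 0.2089 0.2096 0.21   0.2102 0.2104 0.2119]
bar top 0.17024695220038244 52
[0.5566 0.2135 0.2163] 16.1667
force [ 0.2697  0.2139 -0.2483] [0.1241 0.1234 0.1002]
collar top [0.2083 0.2084 0.2086 0.2097 0.2098 0.2114 0.2115 0.2124]
bar top 0.17003667129243905 52
[0.5566 0.2134 0.2163] 17.1667
```

```bash
python3 -m jog '[{"angular":[0,0,0],"offset":[0,0,0.5],"grip":40},{"angular":[0,0,0],"offset":[0,0,1],"grip":40},{"angular":[0,0,0],"offset":[0,0,1],"grip":40},{"angular":[0,0,0],"offset":[0,0,0.5],"grip":40},{"angular":[0,0,0],"offset":[0,0,0.2],"grip":40},{"angular":[0,0,0],"offset":[0,0,0],"grip":45},{"angular":[0,0,0],"offset":[0,0,0],"grip":45},{"angular":[0,0,0],"offset":[0,0,0],"grip":45},{"angular":[0,0,0],"offset":[0,0,0],"grip":45},{"angular":[0,0,0],"offset":[0,0,0],"grip":45}]' 20
python3 m.py; python3 m.py
```

```text
time_s: 18.0
position: [0.5566, 0.2135, 0.2132]
orientation: [[-0.002, 1.0, 0.0], [1.0, 0.002, 0.0], [0.0, 0.0, -1.0]]
force: [0.3, -0.1, 0.9]
grip_width: 0.0432
finger_force: 53.0
force [0.2263 0.0906 0.0967] [0.1041 0.0997 0.1124]
collar top [0.2033 0.2041 0.2048 0.2048 0.2064 0.2068 0.2071 0.2076]
bar top 0.1669575978966592 53
[0.5566 0.2135 0.2131] 19.0
force [ 0.2193 -0.0072  0.0339] [0.1118 0.1021 0.1479]
collar top [0.203  0.204  0.2044 0.2049 0.2051 0.2062 0.2096 0.2103]
bar top 0.16698519313949645 47
[0.5566 0.2134 0.2131] 20.0
```

```bash
python3 -m jog '[{"angular":[0,0,0],"offset":[0,0,0],"grip":48},{"angular":[0,0,0],"offset":[0,0,0],"grip":49},{"angular":[0,0,0],"offset":[0,0,0],"grip":50},{"angular":[0,0,0],"offset":[0,0,0],"grip":51},{"angular":[0,0,0],"offset":[0,0,0],"grip":52},{"angular":[0,0,0],"offset":[0,0,0],"grip":53},{"angular":[0,0,0],"offset":[0,0,0],"grip":54},{"angular":[0,0,0],"offset":[0,0,0],"grip":56},{"angular":[0,0,0],"offset":[0,0,0],"grip":58},{"angular":[0,0,0],"offset":[0,0,0],"grip":60}]' 20
python3 - <<'E'
from h import *
f=grab_frame("scene"); P=cloud(f).reshape(-1,3)
q=P[(P[:,0]>.595)&(P[:,0]<.606)&(abs(P[:,1]-.213)<.006)&(P[:,2]>.08)&(P[:,2]<.225)]; print("bar top",np.median(q[:,2]),len(q))
a=f["frame"][180:400,360:600,::-1];cv2.imwrite('pics/s4c.png',cv2.resize(a,None,fx=2.5,fy=2.5))
E
```

```text
time_s: 20.83
position: [0.5566, 0.2135, 0.2131]
orientation: [[-0.002, 1.0, 0.0], [1.0, 0.002, 0.0], [0.0, 0.0, -1.0]]
force: [0.6, 0.3, 0.2]
grip_width: 0.0516
finger_force: 0.0
bar top 0.16734570029963813 66
```

View pics/s4c.png

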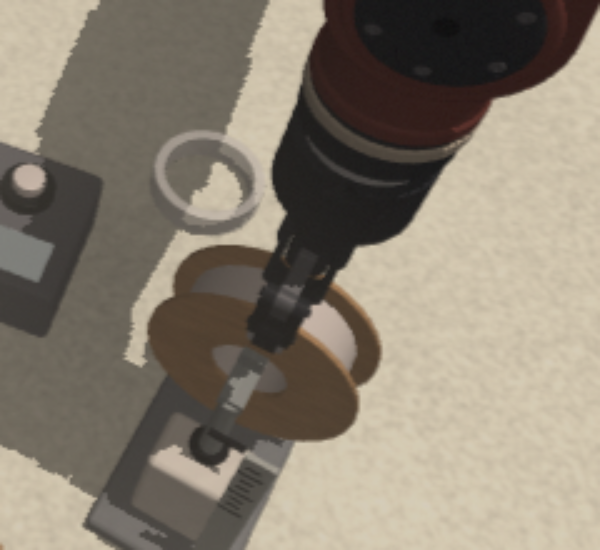

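The crop shows the fingers clear of both flanges, and the spool hanging on the bar with the lip visible in the hole. The hook shifted by less than 1 mm. Now I'll retreat straight up and go over to the button.

```bash
python3 -m jog '[{"angular":[0,0,0],"offset":[0,0,0],"grip":70},{"angular":[0,0,0],"offset":[0,0,0],"grip":75},{"angular":[0,0,0],"offset":[0,0,0],"grip":75},{"angular":[0,0,0],"offset":[0,0,-3],"grip":75},{"angular":[0,0,0],"offset":[0,0,-8],"grip":75},{"angular":[0,0,0],"offset":[0,0,-12],"grip":75},{"angular":[0,0,0],"offset":[0,0,-14],"grip":75},{"angular":[0,0,0],"offset":[0,0,-14],"grip":75},{"angular":[0,0,0],"offset":[0,0,-12],"grip":75},{"angular":[0,0,0],"offset":[0,0,-8],"grip":75}]'
python3 -m jog '[{"angular":[0,0,0],"offset":[-12,-4,0],"grip":75},{"angular":[0,0,0],"offset":[-24,-9,0],"grip":75},{"angular":[0,0,0],"offset":[-27,-10,0],"grip":75},{"angular":[0,0,0],"offset":[-27,-10,0],"grip":75},{"angular":[0,0,0],"offset":[-27,-10,0],"grip":50},{"angular":[0,0,0],"offset":[-27,-10,0],"grip":20},{"angular":[0,0,0],"offset":[-27,-10,0],"grip":0},{"angular":[0,0,0],"offset":[-20,-8,0],"grip":0},{"angular":[0,0,0],"offset":[-10,-3,0],"grip":0},{"angular":[0,0,0],"offset":[0,0,0],"grip":0}]'
python3 - <<'E'
from h import *
np.set_printoptions(precision=4,suppress=True)
f=grab_frame("wrist"); save(f,"w5.png"); P=cloud(f); im=f["frame"].astype(int); print(get_obs()["position"])
m=(P[...,2]>.079)&(P[...,2]<.095)&(abs(P[...,0]-.483)<.04)&(abs(P[...,1]-.012)<.04)
q=P[m&(im.min(-1)>110)]; print(len(q), q.min(0),q.max(0),q.mean(0), cv2.minEnclosingCircle(q[:,:2].astype(np.float32)))
for r in place_of("wrist","print_button_top")[:1]: print(r,ray(f,*r["xy"],.085))
g=grab_frame("scene");Q=cloud(g).reshape(-1,3);i2=g["frame"].reshape(-1,3).astype(int)
q=Q[(Q[:,0]>.595)&(Q[:,0]<.606)&(abs(Q[:,1]-.213)<.006)&(Q[:,2]>.08)&(Q[:,2]<.225)]; print("bar top",np.median(q[:,2]),len(q))
q=Q[(i2[:,0]-i2[:,2]>25)&(abs(Q[:,0]-.578)<.006)&(abs(Q[:,1]-.212)<.09)&(Q[:,2]>.05)&(Q[:,2]<.3)];print("flange",np.median(q[:,0]),q.min(0),q.max(0))
E
```

```text
time_s: 21.72
position: [0.5571, 0.2135, 0.287]
orientation: [[-0.002, 1.0, 0.003], [1.0, 0.002, 0.0], [0.0, 0.003, -1.0]]
force: [0.3, 0.2, -0.5]
grip_width: 0.0644
finger_force: 0.0
time_s: 22.55
position: [0.4829, 0.0108, 0.2849]
orientation: [[0.001, 1.0, 0.001], [1.0, -0.001, -0.0], [-0.0, 0.001, -1.0]]
force: [-0.0, 0.3, -0.0]
grip_width: 0.0002
finger_force: 0.0
[0.4832 0.0118 0.2847]
709 [0.4692 0.0004 0.0848] [0.4932 0.0245 0.0889] [0.4814 0.0125 0.0869] ((0.48161572217941284, 0.012043120339512825), 0.012540282681584358)
{'xy': [318.5, 213.8], 'confidence': 0.6} [0.4824 0.0089 0.085 ]
bar top 0.16706324713548282 54
flange 0.57762893653141 [0.5723 0.147  0.0772] [0.5804 0.282  0.2135]
```

View pics/w5.png

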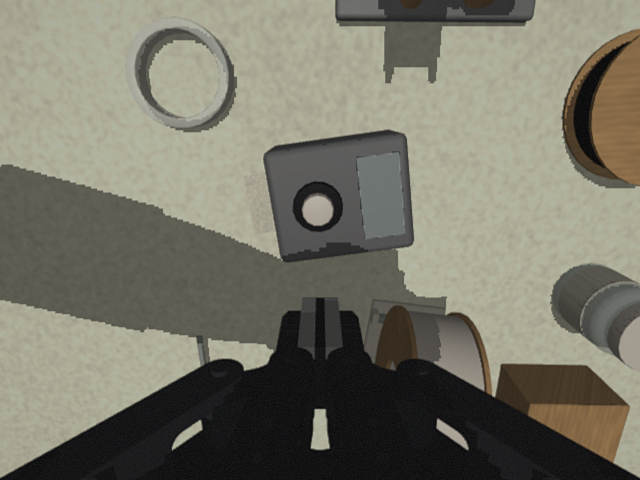

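The picture shows the button at (317,210), ahead of the closed fingertips, and it agrees with the depth fit at (0.4816, 0.012). The hook is at rest, 33 mm down. Descending now.

```bash
python3 -m jog '[{"angular":[0,0,0],"offset":[0.5,-1,10],"grip":0},{"angular":[0,0,0],"offset":[0,0,20],"grip":0},{"angular":[0,0,0],"offset":[0,0,25],"grip":0},{"angular":[0,0,0],"offset":[0,0,25],"grip":0},{"angular":[0,0,0],"offset":[0,0,25],"grip":0},{"angular":[0,0,0],"offset":[0,0,25],"grip":0},{"angular":[0,0,0],"offset":[0,0,20],"grip":0},{"angular":[0,0,0],"offset":[0,0,12],"grip":0},{"angular":[0,0,0],"offset":[0,0,8],"grip":0},{"angular":[0,0,0],"offset":[0,0,0],"grip":0}]'
python3 -m jog '[{"angular":[0,0,0],"offset":[0,0,2],"grip":0},{"angular":[0,0,0],"offset":[0,0,2],"grip":0},{"angular":[0,0,0],"offset":[0,0,2],"grip":0},{"angular":[0,0,0],"offset":[0,0,2],"grip":0},{"angular":[0,0,0],"offset":[0,0,1],"grip":0},{"angular":[0,0,0],"offset":[0,0,1],"grip":0},{"angular":[0,0,0],"offset":[0,0,1],"grip":0},{"angular":[0,0,0],"offset":[0,0,0],"grip":0},{"angular":[0,0,0],"offset":[0,0,0],"grip":0},{"angular":[0,0,0],"offset":[0,0,0],"grip":0}]'
```

```text
time_s: 23.53
position: [0.4812, 0.0135, 0.1125]
orientation: [[-0.003, 1.0, -0.002], [1.0, 0.003, 0.001], [0.001, -0.002, -1.0]]
force: [-0.5, 0.7, 0.3]
grip_width: 0.0001
finger_force: 0.0
time_s: 24.37
position: [0.4825, 0.0127, 0.1036]
orientation: [[-0.002, 1.0, 0.001], [1.0, 0.002, -0.0], [-0.0, 0.001, -1.0]]
force: [3.5, -0.3, 4.7]
grip_width: 0.0001
finger_force: 2.2
```

```bash
python3 -m jog '[{"angular":[0,0,0],"offset":[0,0,1],"grip":0},{"angular":[0,0,0],"offset":[0,0,1],"grip":0},{"angular":[0,0,0],"offset":[0,0,1],"grip":0},{"angular":[0,0,0],"offset":[0,0,1],"grip":0},{"angular":[0,0,0],"offset":[0,0,0],"grip":0},{"angular":[0,0,0],"offset":[0,0,0],"grip":0},{"angular":[0,0,0],"offset":[0,0,0],"grip":0},{"angular":[0,0,0],"offset":[0,0,0],"grip":0},{"angular":[0,0,0],"offset":[0,0,0],"grip":0},{"angular":[0,0,0],"offset":[0,0,0],"grip":0}]'
```

```text
time_s: 25.2
position: [0.4828, 0.0127, 0.1025]
orientation: [[-0.002, 1.0, 0.003], [1.0, 0.002, -0.001], [-0.001, 0.003, -1.0]]
force: [-8.4, 2.5, 33.4]
grip_width: 0.0004
finger_force: 16.6
```

```bash
python3 - <<'E'
from h import *
f=dict(np.load("top0.npz"))
for c in("top0","scene0"):
    f=dict(np.load(c+".npz")); P=cloud(f).reshape(-1,3); i=f["frame"].reshape(-1,3).astype(int)
    d=np.hypot(P[:,0]-.4816,P[:,1]-.012)
    for a,b in((0,9),(9,12),(12,14),(14,16),(16,18),(18,20),(20,24)):
        m=(d>a/1e3)&(d<b/1e3)&(P[:,2]>.05); print(c,a,b,m.sum(),np.round(np.median(P[m,2]),4),i[m].mean().round())
E
python3 -m jog '[{"angular":[0,0,0],"offset":[0,0,-2],"grip":0},{"angular":[0,0,0],"offset":[0,0,-1],"grip":0},{"angular":[0,0,0],"offset":[0,0,0],"grip":0},{"angular":[0,0,0],"offset":[0,0,0],"grip":0},{"angular":[0,0,0],"offset":[0,0,0],"grip":0},{"angular":[0,0,0],"offset":[0,0,0],"grip":0},{"angular":[0,0,0],"offset":[0,0,0],"grip":0},{"angular":[0,0,0],"offset":[0,0,0],"grip":0},{"angular":[0,0,0],"offset":[0,0,0],"grip":0},{"angular":[0,0,0],"offset":[0,0,0],"grip":0}]'
python3 -m jog '[{"angular":[0,0,0],"offset":[0,0,-1],"grip":0},{"angular":[0,0,0],"offset":[0,0,-1],"grip":0},{"angular":[0,0,0],"offset":[0,0,-1],"grip":0},{"angular":[0,0,0],"offset":[0,0,0],"grip":0},{"angular":[0,0,0],"offset":[0,0,0],"grip":0},{"angular":[0,0,0],"offset":[0,0,0],"grip":0},{"angular":[0,0,0],"offset":[0,0,0],"grip":0},{"angular":[0,0,0],"offset":[0,0,0],"grip":0},{"angular":[0,0,0],"offset":[0,0,0],"grip":0},{"angular":[0,0,0],"offset":[0,0,0],"grip":0}]'
```

```text
top0 0 9 61 0.0869 152.0
top0 9 12 42 0.0866 140.0
top0 12 14 36 0.0796 75.0
top0 14 16 50 0.0773 33.0
top0 16 18 45 0.0773 22.0
top0 18 20 49 0.0772 24.0
top0 20 24 123 0.0665 66.0
scene0 0 9 62 0.0862 154.0
scene0 9 12 57 0.0845 120.0
scene0 12 14 52 0.0793 87.0
scene0 14 16 30 0.0766 62.0
scene0 16 18 38 0.0761 53.0
scene0 18 20 90 0.0732 57.0
scene0 20 24 124 0.066 71.0
time_s: 26.03
position: [0.4826, 0.0127, 0.103]
orientation: [[-0.002, 1.0, 0.002], [1.0, 0.002, -0.0], [-0.0, 0.002, -1.0]]
force: [2.8, 0.8, 8.7]
grip_width: -0.0002
finger_force: 4.9
time_s: 26.87
position: [0.4819, 0.0128, 0.105]
orientation: [[-0.002, 1.0, -0.0], [1.0, 0.002, -0.0], [-0.0, -0.0, -1.0]]
force: [3.1, -1.6, 3.6]
grip_width: -0.0003
finger_force: 1.8
```

The collar sits 10 mm below the button top, so the stop I felt at 6 mm, after 5 N of spring, was a full press. Now I'll retreat and verify.

```bash
python3 -m jog '[{"angular":[0,0,0],"offset":[0,0,-2],"grip":0},{"angular":[0,0,0],"offset":[0,0,-5],"grip":0},{"angular":[0,0,0],"offset":[0,0,-15],"grip":0},{"angular":[0,0,0],"offset":[0,0,-20],"grip":0},{"angular":[0,0,0],"offset":[0,0,-20],"grip":0},{"angular":[0,0,0],"offset":[0,0,-20],"grip":0},{"angular":[0,0,0],"offset":[0,0,-15],"grip":0},{"angular":[0,0,0],"offset":[0,0,-5],"grip":0},{"angular":[0,0,0],"offset":[0,0,0],"grip":0},{"angular":[0,0,0],"offset":[0,0,0],"grip":0}]'
python3 - <<'E'
from h import *
np.set_printoptions(precision=4,suppress=True)
f=grab_frame("wrist"); P=cloud(f); d=np.hypot(P[...,0]-.4816,P[...,1]-.012); print("button z",np.median(P[...,2][(d<.009)&(P[...,2]>.06)&(P[...,2]<.1)]))
g=grab_frame("scene");save(g,"s6.png");Q=cloud(g).reshape(-1,3);i2=g["frame"].reshape(-1,3).astype(int)
q=Q[(Q[:,0]>.595)&(Q[:,0]<.606)&(abs(Q[:,1]-.213)<.006)&(Q[:,2]>.08)&(Q[:,2]<.225)]; print("bar top",np.median(q[:,2]),len(q))
q=Q[(i2[:,0]-i2[:,2]>25)&(abs(Q[:,0]-.578)<.006)&(abs(Q[:,1]-.212)<.09)&(Q[:,2]>.05)&(Q[:,2]<.3)];print("flange",np.median(q[:,0]),q.min(0),q.max(0))
A=np.c_[q[:,1]-.21,q[:,2]-.15,np.ones(len(q))];print("tilt",np.linalg.lstsq(A,q[:,0],rcond=None)[0])
E
```

```text
time_s: 27.7
position: [0.4815, 0.0129, 0.2062]
orientation: [[-0.002, 1.0, -0.001], [1.0, 0.002, 0.0], [0.0, -0.001, -1.0]]
force: [0.1, 0.0, -0.5]
grip_width: 0.0003
finger_force: 0.0
button z 0.08707512943984362
bar top 0.16709806570308827 56
flange 0.5776455606574497 [0.5722 0.1466 0.0764] [0.5802 0.282  0.2129]
tilt [-0.0009 -0.0033  0.5776]
```

View pics/s6.png

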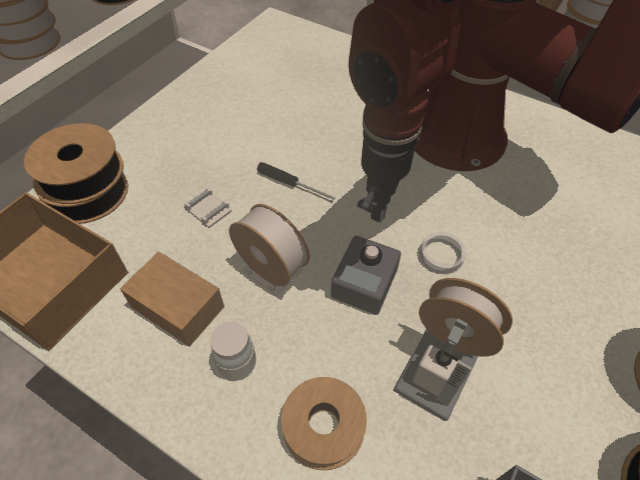

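The spool hangs level and still on the hook at (465,320). The button is back up at (372,252), the arm is clear, and the bystanders haven't moved.

```bash
python3 -c "from cell import *; print(job_done())"
```

```text
the job is handed in; nothing more can be done
None
```

I hung the narrow spool level on the hook, which settled about 33 mm down, pressed the print button fully and let it spring back up, and handed the job in at about 28 s; the judging result was not shown.

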